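Sort the fresh produce into its dishes, garlic last

ROBOT

A 6-joint arm with a two-finger parallel gripper is mounted at the origin on a cart in front of the work surface, level with it; the furniture and walls round the work are solid. World frame = base frame: x ahead of the robot, y to its left, z up, the work surface at z = 0. Lengths are in m, angles in rad, forces in N, time in s.
With the tool pointing down it reaches from about 0.35 to 0.975 m from the base axis. Payload 4.9 kg.
Tool frame: the origin (TCP) lies midway between the tips of the shut fingers; the grasp point (between the pads) lies 19 mm behind it; z points along the fingers, y is the line along which they close (so a half turn about z gives the same grasp; the last joint's range is limited). The gripper opens to 85 mm and grips with 20 to 120 N. Pads are 22 mm wide; open, the fingers measure 114 mm over their backs; the gripper's body (76 mm by 85 mm) begins 54 mm behind the grasp point. The pads swing forward as they close: fully open they stand 13 mm farther back than shut.
Start: joints at [1.22, 0.053, 1.613, -0, 1.476, -0.119], TCP at [0.144, 0.608, 0.231] pointing down, gripper open.
Joint ranges: [-3.01, 3.01], [-1.01, 2.22], [0.06, 2.58], [-1.02, 4.17], [0.09, 2.62], [-3.14, 3.14]. Speed limits (rad/s): [2.57, 2.57, 3.14, 3.14, 3.14, 3.14].

INTERFACE

Orientations are given as a unit quaternion [w, x, y, z].
In Python, from plant import state, grab_frame, camera_info, job_done, spot_in, masks_of, pinpoint gives the robot as it stands.
- The arm moves only by the shell command python3 -m handwheel 'ROWS' [OPENING]. ROWS is JSON, a list that holds one entry, the list of rows, each a list of 6 numbers: the shift along the world's x, y, z in m, then the turn, a rotation vector about the world's x, y, z in degrees. In form: [[[tx, ty, tz, ax, ay, az], ...]]. A call has 1 to 20 rows; each row shifts and turns the commanded pose from where the row before left it; what a row does not reach is not made up. A row lasts 1/12 s, in which the tool goes at most 41.7 mm and 7.16 degrees, less where a joint would pass 70% of its speed; a pose out of reach is approached as far as the arm can. A call is refused whole if a number of a shift passes 0.0417 or a number of a turn 7.16, either way. A call with a gripper value outside its range is refused whole. OPENING is the opening, from 0 (shut) to 1 (fully open), set as the call begins (- or left out, the last holds). The fingers move at their own pace and stop on an object; the grip force is fixed at half the most. Time passes only in rows, so rows that do not move let the fingers close. It gives the time, the measured TCP pose, the force, the opening and the grip force at its end, in the units of the state.
- state(): the state, without advancing time (a new reading comes with each control period).
- grab_frame(name): name is "scene" or "top"; returns (picture, depth): 384x512x3 uint8, blue, green, red; 384x512 float32, m along the optical axis (not along the pixel's ray), 0 where there is no reading.
- camera_info(name): a dict with "fx", "fy", "cx", "cy" (pixels), "T" (4x4, takes a point from camera to world coordinates). Camera axes: x right, y up, looking along -z (the intrinsics and any distortion apply to the point x, -y, -z); pixel columns grow to the right and rows downward; lengths in m; the calibration is good to about 2 mm. A picture is of the moment at which its call begins. camera_info takes no time and is no camera call.
- job_done(): hands the job in; it is judged then, once.
Trained networks look in the newest picture that a camera, given by its name, has taken for a name from the list of things; names that differ only in an ending like _2 or _b are one class to them, and where a whole thing is asked for, a point or a joint stands for the part that bears it (a point fixed in the world has none). Each returns a list of dicts, best first, with "conf" (0 to 1); they miss things now and then, are a little off and sometimes report something else, mostly with a low value. They report only what shows in the picture. A call takes as long as a camera call. They do not tell look-alikes from the thing itself.
- spot_in(camera, thing): "box" ([left, top, width, height] in pixels, round what is visible of it).
- masks_of(camera, thing): "region" (384x512 bool, what is visible of it) and "box" ([left, top, width, height] in pixels, round what is visible of it).
- pinpoint(camera, thing): "position" ([column, row] in pixels: a listed point, or the origin of a listed thing).
The state is a dict: "time": time; "joint_pos": joint angles; "joint_vel": joint speeds; "joint_efforts": joint torques, N m; "tool_pos": TCP position; "tool_rot": TCP orientation; "contact_force": force on the tool from outside, world axes, zero at the start; "ft_torque": the same for the moment, N m; "gripper_width": opening from 0.0 (shut) to 1.0 (fully open); "grasp_force": force on a finger pad.
Only numpy, scipy, OpenCV 4.12 (cv2) and the standard library are available. Lean on these libraries where they do the work, as an engineer would, in place of code of your own. Each camera call takes 0.05 s, during which the arm holds its last target. There are 200 camera calls.

TASK

Pick the fresh produce out from among the other things and put each piece in its dish: the lemon in the yellow bowl, one lime in each of the two compartments of the green dish, and the garlic in the terracotta bowl. Leave the garlic untouched until the lemon and both limes are in, so that its smell does not get on the fruit. Leave the dishes where they stand, and do not disturb the kitchen timer or the tin.

Things in the scene. Friction and masses are not known exactly. Their poses are not given: they have to be found in the camera images.
- lemon: A yellow lemon lying on its side, 78 long x 55 wide x 56 mm high, 0.11 kg. Origin: centre of its underside; x axis along its length (level), y across it, z up.
- lime_1: A green lime lying on its side, 52 long x 45 wide x 45 mm high, 0.05 kg. Origin: centre of its underside; x axis along its length, y across it, z up. Same as the other lime.
- lime_2: The other green lime, same size and axes as the first; the two are interchangeable.
- garlic: A pale pinkish-white bulb of garlic standing on its root, neck up, 48 x 50 x 51 mm high, widest at about 20 mm height, 0.024 kg. Origin: centre of its underside; z up.
- yellow_bowl: Yellow shallow round bowl for the lemon, loose, 0.4 kg: 124 mm across the rim, 92 mm across the foot, 28 mm high, wall 4 mm, flat inner floor 5 mm above its underside and about 84 mm across. Origin: centre of its underside, z up.
- terracotta_bowl: Brick-red terracotta shallow round bowl for the garlic, same shape and size as the yellow bowl, loose, 0.4 kg. Origin: centre of its underside, z up.
- green_dish: Green rectangular dish for the limes, loose, 0.5 kg: 100 mm (its x) by 156 mm (its y), 20 mm high, walls, floor and divider 5 mm thick. One divider, as high as the walls, parallel to its x axis in the middle, makes two square-ish compartments of 90 (x) by 70 mm (y) whose centres lie 38 mm to either side of the origin along y. Inner floor 5 mm above the underside. Origin: centre of its underside, z up.
- timer: White round kitchen timer with a wing on top, 67 mm diameter, 55 mm high, standing among the produce: no foodstuff, not to be moved. Origin: centre of its underside.
- tin: Small round food tin with a green label and a bare metal lid, 57 mm diameter, 72 mm high, standing behind the dishes: not to be moved. Origin: centre of its underside.
There are look-alikes about, which are no part of the job. Of the things shaped like the lemon, the yellow one is meant.

How it is judged:
On the way, in this order (a step that is already met when the one before it is completed fails the run):
1. the lemon is in the yellow bowl and one lime in each compartment of the green dish, the garlic not yet moved (15 mm) (horizontal distance between lemon and yellow_bowl below 0.032 m and z of lemon in the frame of yellow_bowl between -0.005 and 0.035 m and ((x of lime_1 in the frame of green_dish between -0.042 and 0.042 m and y of lime_1 in the frame of green_dish between 0.01 and 0.068 m and z of lime_1 in the frame of green_dish between -0.005 and 0.032 m and x of lime_2 in the frame of green_dish between -0.042 and 0.042 m and y of lime_2 in the frame of green_dish between -0.068 and -0.01 m and z of lime_2 in the frame of green_dish between -0.005 and 0.032 m) or (x of lime_1 in the frame of green_dish between -0.042 and 0.042 m and y of lime_1 in the frame of green_dish between -0.068 and -0.01 m and z of lime_1 in the frame of green_dish between -0.005 and 0.032 m and x of lime_2 in the frame of green_dish between -0.042 and 0.042 m and y of lime_2 in the frame of green_dish between 0.01 and 0.068 m and z of lime_2 in the frame of green_dish between -0.005 and 0.032 m)) and distance of garlic from where it was at the start of the episode below 0.015 m), for 0.2 s.
2. the garlic is in the terracotta bowl (horizontal distance between garlic and terracotta_bowl below 0.032 m and z of garlic in the frame of terracotta_bowl between -0.005 and 0.035 m), for 0.2 s.
At the end, for the whole second after the job is handed in: All released and at rest: lemon in the yellow bowl, garlic in the terracotta bowl (origin within 32 mm of the axis, under 35 mm up), one lime in each compartment of the green dish (origin within 42 mm of its centre along x, 10 to 68 mm along y, under 32 mm up) (all of step 2 and horizontal distance between lemon and yellow_bowl below 0.032 m and z of lemon in the frame of yellow_bowl between -0.005 and 0.035 m and ((x of lime_1 in the frame of green_dish between -0.042 and 0.042 m and y of lime_1 in the frame of green_dish between 0.01 and 0.068 m and z of lime_1 in the frame of green_dish between -0.005 and 0.032 m and x of lime_2 in the frame of green_dish between -0.042 and 0.042 m and y of lime_2 in the frame of green_dish between -0.068 and -0.01 m and z of lime_2 in the frame of green_dish between -0.005 and 0.032 m) or (x of lime_1 in the frame of green_dish between -0.042 and 0.042 m and y of lime_1 in the frame of green_dish between -0.068 and -0.01 m and z of lime_1 in the frame of green_dish between -0.005 and 0.032 m and x of lime_2 in the frame of green_dish between -0.042 and 0.042 m and y of lime_2 in the frame of green_dish between 0.01 and 0.068 m and z of lime_2 in the frame of green_dish between -0.005 and 0.032 m)) and linear speed of each of lemon, lime_1, lime_2, garlic below 0.02 m/s and angular speed of each of lemon, lime_1, lime_2, garlic below 0.3 rad/s); the robot touches nothing.
It fails at once if the garlic is gripped or pushed by the fingers before the lemon and both limes are in their dishes (contact force between the fingers and garlic above 0.5 N and not ((horizontal distance between lemon and yellow_bowl below 0.032 m and z of lemon in the frame of yellow_bowl between -0.005 and 0.035 m) and ((x of lime_1 in the frame of green_dish between -0.042 and 0.042 m and y of lime_1 in the frame of green_dish between 0.01 and 0.068 m and z of lime_1 in the frame of green_dish between -0.005 and 0.032 m and x of lime_2 in the frame of green_dish between -0.042 and 0.042 m and y of lime_2 in the frame of green_dish between -0.068 and -0.01 m and z of lime_2 in the frame of green_dish between -0.005 and 0.032 m) or (x of lime_1 in the frame of green_dish between -0.042 and 0.042 m and y of lime_1 in the frame of green_dish between -0.068 and -0.01 m and z of lime_1 in the frame of green_dish between -0.005 and 0.032 m and x of lime_2 in the frame of green_dish between -0.042 and 0.042 m and y of lime_2 in the frame of green_dish between 0.01 and 0.068 m and z of lime_2 in the frame of green_dish between -0.005 and 0.032 m)))).
It fails at once if the timer or the tin is moved more than 20 mm (distance of any of timer, tin from where it was at the start of the episode above 0.02 m).
It fails at once if a dish is moved more than 40 mm (distance of any of yellow_bowl, terracotta_bowl, green_dish from where it was at the start of the episode above 0.04 m).
It also fails if it takes over 112 s, if anything falls off the work surface, if the arm or the gripper's body presses on something with over 40 N, if the wrist force passes 120 N, or if a joint passes its speed limit or range.

## Working session

There is one attempt and no reset: what is moved stays moved. The work goes in short steps, Python scripts to look and compute and a shell command to move; the robot and the scene stay as the last step left them, time stands still between calls to the robot, and variables do not carry over. Pictures are saved under pics/ and viewed, at most 14 in all, crops included, and the job is handed in when it is done.

```bash
mkdir -p pics
cat > h.py <<'E'
import numpy as np,cv2
from plant import *
def cloud(cam,depth):
    c=camera_info(cam);T=np.array(c["T"]);v,u=np.mgrid[0:384,0:512]
    x=(u-c["cx"])/c["fx"]*depth;y=(v-c["cy"])/c["fy"]*depth
    return np.stack([x,-y,-depth],-1)@T[:3,:3].T+T[:3,3]
E
python3 - <<'E'
from h import *
print(state())
for cam in["top","scene"]:
    p,d=grab_frame(cam);cv2.imwrite(f"pics/{cam}0.png",p);P=cloud(cam,d)
    c=camera_info(cam);print(cam,{k:v for k,v in c.items() if k!="T"},np.round(np.array(c["T"])[:3,3],3))
    for t in["lemon","lime_1","garlic","yellow_bowl","terracotta_bowl","green_dish","timer","tin"]:
        for m in masks_of(cam,t):
            if m["conf"]<.3: continue
            r=m["region"]&(d>0);Q=P[r]
            if len(Q)<10: continue
            zt=np.percentile(Q[:,2],98);xy=Q[:,:2]
            (cx,cy),(w,h),a=cv2.minAreaRect((xy*1000).astype(np.float32))
            print(t,round(m["conf"],2),m["box"],"med",np.round(np.median(xy,0),3),"z",round(zt,3),"rect",round(cx),round(cy),round(w),round(h),round(a),"bgr",np.median(p[r],0))
E
```

```text
{'time': 0.0, 'joint_pos': array([ 1.21999259e+00,  5.33558140e-02,  1.61427990e+00,  1.20543252e-05,
        1.47599141e+00, -1.19007075e-01]), 'joint_vel': array([ 0.00055687, -0.00042569,  0.00062945, -0.00095702, -0.00055688,
       -0.000206  ]), 'joint_efforts': array([ 8.61807393e-06, -3.93671465e+01, -3.70179570e+01, -1.92869829e-04,
        6.83135717e-03,  1.27155383e-05]), 'tool_pos': array([0.1433671 , 0.60770348, 0.23007208]), 'tool_rot': array([-2.42597016e-04,  1.15639550e-01,  9.93290723e-01, -9.87900881e-04]), 'contact_force': array([ 0.45910534, -0.80889603,  0.19782684]), 'ft_torque': array([0.00196565, 0.02688431, 0.04516973]), 'grasp_force': 0.0, 'gripper_width': 1.0008421880204692}
top {'fx': 441.1909309485999, 'fy': 441.1909309485999, 'cx': 249.68946490818308, 'cy': 192.83680126928815} [ 0.475 -0.02   1.272]
lemon 0.96 [383.5, 171.1, 20.0, 25.8] med [ 0.624 -0.411] z 0.057 rect 627 -414 48 65 89 bgr [125. 110. 174.]
lemon 0.75 [336.6, 173.7, 22.5, 24.7] med [ 0.624 -0.287] z 0.056 rect 629 -291 54 75 84 bgr [ 82. 152. 170.]
lime_1 0.66 [212.0, 245.2, 15.9, 22.6
[... 1750 characters left out ...]
136. 152.]
yellow_bowl 0.73 [250.8, 203.4, 33.4, 32.2] med [ 0.497 -0.146] z 0.031 rect 496 -152 121 131 74 bgr [ 49. 165. 196.]
terracotta_bowl 0.76 [272.5, 175.0, 34.3, 29.0] med [ 0.665 -0.147] z 0.031 rect 652 -152 121 120 26 bgr [ 73. 108. 173.]
green_dish 0.82 [290.6, 231.5, 47.0, 36.5] med [ 0.481 -0.341] z 0.022 rect 486 -338 121 164 16 bgr [ 96. 118.  88.]
green_dish 0.68 [313.9, 200.4, 12.4, 17.1] med [ 0.618 -0.294] z 0.057 rect 638 -287 97 52 23 bgr [ 58. 146. 161.]
timer 0.76 [161.9, 173.9, 13.4, 17.3] med [0.433 0.272] z 0.055 rect 443 278 61 74 73 bgr [144. 151. 155.]
tin 0.77 [325.5, 168.2, 11.9, 19.4] med [ 0.746 -0.268] z 0.075 rect 761 -266 58 55 41 bgr [ 93.  102.5 106. ]
```

View pics/top0.png

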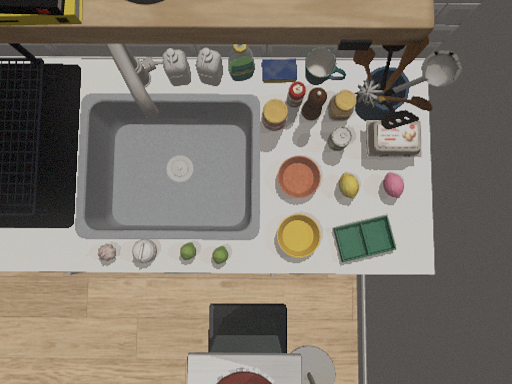

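Run:
```python
from h import *
# height map in world axes from both views (top only), long axes of objects from pca of pts above z
p,d=grab_frame("top");P=cloud("top",d)
for n,x,y,zc in[("lemon",.624,-.289,.02),("limeA",.428,.069,.02),("limeB",.438,.158,.02),("garlic",.434,.392,.02),("timer",.438,.281,.02),("mate",.626,-.413,.02)]:
    m=(np.hypot(P[...,0]-x,P[...,1]-y)<.047)&(P[...,2]>zc);Q=P[m]
    t=Q[Q[:,2]>np.percentile(Q[:,2],50)]
    (cx,cy),(w,h),a=cv2.minAreaRect((Q[:,:2]*1000).astype(np.float32))
    (cx2,cy2),ax,an=cv2.fitEllipse(cv2.convexHull((Q[:,:2]*1000).astype(np.float32)))
    C=np.cov(Q[:,:2].T);w_,V=np.linalg.eigh(C);b=V[:,1]
    print(n,m.sum(),"rect",[round(i) for i in(cx,cy,w,h,a)],"ell",[round(i) for i in(cx2,cy2,*ax,an)],"pca",np.round(np.sqrt(w_)*2000),round(np.degrees(np.arctan2(b[1],b[0]))),"x",np.round(Q[:,0].min(),3),np.round(Q[:,0].max(),3),"y",np.round(Q[:,1].min(),3),np.round(Q[:,1].max(),3))
big=cv2.resize(p[160:290,80:270],None,fx=4,fy=4,interpolation=cv2.INTER_CUBIC);cv2.imwrite("pics/crop1.png",big)
```

```text
lemon 394 rect [625, -290, 63, 60, 60] ell [625, -291, 52, 72, 107] pca [26. 36.] -164 x 0.588 0.662 y -0.318 -0.264
limeA 214 rect [427, 71, 44, 44, 29] ell [427, 71, 42, 49, 73] pca [22. 25.] 162 x 0.403 0.45 y 0.05 0.092
limeB 216 rect [437, 161, 44, 43, 20] ell [437, 161, 43, 49, 71] pca [22. 24.] 163 x 0.413 0.461 y 0.139 0.182
garlic 225 rect [433, 388, 45, 46, 21] ell [432, 389, 47, 48, 91] pca [23. 23.] -147 x 0.408 0.456 y 0.366 0.411
timer 429 rect [437, 284, 62, 61, 89] ell [437, 285, 61, 65, 118] pca [31. 32.] -154 x 0.407 0.468 y 0.253 0.315
mate 404 rect [626, -416, 64, 58, 57] ell [627, -417, 52, 73, 109] pca [26. 36.] -162 x 0.592 0.663 y -0.444 -0.39
```

View pics/crop1.png

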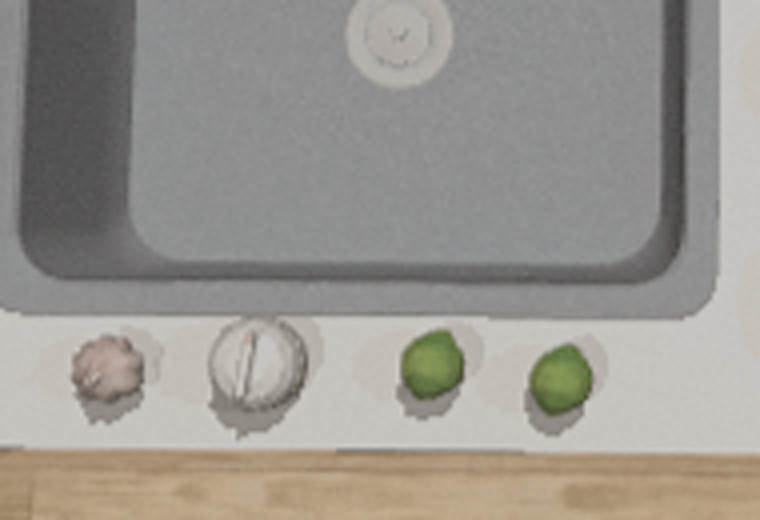

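The top view shows the garlic at (107,252), timer (145,250) and limes (188,250) and (220,255) in front of the sink. The lemon is at (348,185), with a pink look-alike at (394,185). The yellow bowl is at (299,236), terracotta at (299,178), green dish at (364,240) and tin at (340,138).

```bash
python3 -m handwheel '[[[0.0245,-0.0372,-0.01,0,0,-0.4],[0.0245,-0.0372,-0.01,0,0,-0.4],[0.0245,-0.0372,-0.01,0,0,-0.4],[0.0245,-0.0372,-0.01,0,0,-0.4],[0.0245,-0.0372,-0.01,0,0,-0.4],[0.0245,-0.0372,-0.01,0,0,-0.4],[0.0245,-0.0372,-0.01,0,0,-0.4],[0.0245,-0.0372,-0.01,0,0,-0.4],[0.0245,-0.0372,-0.01,0,0,-0.4],[0.0245,-0.0372,-0.01,0,0,-0.4],[0.0245,-0.0372,-0.01,0,0,-0.4],[0.0245,-0.0372,-0.01,0,0,-0.4],[0,0,0,0,0,0],[0,0,0,0,0,0],[0,0,0,0,0,0]]]' 0.85
```

```text
time: 2.2
tool_pos: [0.412, 0.2008, 0.1219]
tool_rot: [-0.0, 0.158, 0.988, 0.0]
contact_force: [-0.7, -0.1, 0.5]
gripper_width: 0.85
grasp_force: 0.0
```

```bash
python3 -m handwheel '[[[0.0125,-0.02,-0.02,0,0,0],[0.0125,-0.02,-0.02,0,0,0],[0,0,0,0,0,0],[0,0,0,0,0,0]]]'
```

```text
time: 2.53
tool_pos: [0.4359, 0.1616, 0.081]
tool_rot: [-0.001, 0.157, 0.988, -0.0]
contact_force: [0.7, 0.2, 0.7]
gripper_width: 0.853
grasp_force: 0.0
```

```bash
python3 -m handwheel '[[[0.001,0,-0.025,0,0,0],[0,0,-0.025,0,0,0],[0,0,-0.018,0,0,0],[0,0,-0.009,0,0,0],[0,0,0,0,0,0],[0,0,0,0,0,0]]]'; python3 -m handwheel '[[[0,0,0,0,0,0],[0,0,0,0,0,0],[0,0,0,0,0,0],[0,0,0,0,0,0],[0,0,0,0,0,0],[0,0,0,0,0,0],[0,0,0,0,0,0],[0,0,0,0,0,0],[0,0,0,0,0,0]]]' 0; python3 -m handwheel '[[[0,0,0.02,0,0,0],[0,0,0.03,0,0,0],[0,0,0.03,0,0,0],[0,0,0.03,0,0,0],[0,0,0,0,0,0]]]'
```

```text
time: 3.03
tool_pos: [0.4382, 0.1619, 0.0057]
tool_rot: [0.0, 0.156, 0.988, 0.0]
contact_force: [-0.2, 0.4, 0.1]
gripper_width: 0.852
grasp_force: 0.0
time: 3.78
tool_pos: [0.4394, 0.1614, 0.007]
tool_rot: [0.001, 0.157, 0.988, 0.001]
contact_force: [-2.3, 0.1, 6.5]
gripper_width: 0.477
grasp_force: 59.7
time: 4.2
tool_pos: [0.4427, 0.1618, 0.1229]
tool_rot: [0.007, 0.157, 0.988, 0.002]
contact_force: [0.8, -0.0, 0.2]
gripper_width: 0.482
grasp_force: 60.8
```

```bash
python3 -m handwheel '[[[0.003,-0.02,0,0,0,-2],[0.003,-0.03,0,0,0,-4],[0.003,-0.038,0,0,0,-4],[0.003,-0.038,0,0,0,-4],[0.003,-0.038,0,0,0,-4],[0.003,-0.038,0,0,0,-4],[0.003,-0.038,0,0,0,-4],[0.003,-0.038,0,0,0,-4],[0.003,-0.038,0,0,0,-4],[0.003,-0.038,0,0,0,-4],[0.003,-0.038,0,0,0,-4],[0.003,-0.038,0,0,0,-4],[0.003,-0.038,0,0,0,-4],[0.003,-0.038,0,0,0,-4],[0,-0.03,0,0,0,-3],[0,0,0,0,0,0],[0,0,0,0,0,0]]]'
```

```text
time: 5.62
tool_pos: [0.4797, -0.3767, 0.115]
tool_rot: [0.0, 0.61, 0.792, 0.0]
contact_force: [0.4, 0.7, -0.3]
gripper_width: 0.48
grasp_force: 60.8
```

```bash
python3 -m handwheel '[[[0.005,0.001,-0.025,0,0,0],[0,0,-0.03,0,0,0],[0,0,-0.025,0,0,0],[0,0,-0.014,0,0,0],[0,0,0,0,0,0],[0,0,0,0,0,0],[0,0,0,0,0,0]]]'; python3 -m handwheel '[[[0,0,0,0,0,0],[0,0,0,0,0,0],[0,0,0,0,0,0],[0,0,0,0,0,0]]]' 0.66;python3 -m handwheel '[[[0,0,0.015,0,0,0],[0,0,0.03,0,0,0],[0,0,0.03,0,0,0],[0,0,0.02,0,0,0],[0,0,0,0,0,0],[0,0,0,0,0,0]]]' 0.8
python3 - <<'E'
from h import *
p,d=grab_frame("scene");P=cloud("scene",d)
cv2.imwrite("pics/s1.png",cv2.resize(p[150:300,180:380],None,fx=4,fy=4,interpolation=cv2.INTER_CUBIC))
p,d=grab_frame("top");P=cloud("top",d)
m=(np.hypot(P[...,0]-.428,P[...,1]-.071)<.047)&(P[...,2]>.02);Q=P[m];print(Q.min(0),Q.max(0))
E
```

```text
time: 6.2
tool_pos: [0.486, -0.3746, 0.0227]
tool_rot: [0.001, 0.609, 0.793, -0.0]
contact_force: [0.5, -0.2, -0.3]
gripper_width: 0.483
grasp_force: 60.8
time: 6.53
tool_pos: [0.4854, -0.3747, 0.0218]
tool_rot: [0.001, 0.609, 0.793, -0.0]
contact_force: [0.2, 0.0, -0.6]
gripper_width: 0.66
grasp_force: 0.0
time: 7.03
tool_pos: [0.4858, -0.3751, 0.1179]
tool_rot: [0.002, 0.609, 0.793, -0.0]
contact_force: [0.7, 0.1, -0.5]
gripper_width: 0.796
grasp_force: 0.0
[0.40275479 0.0497103  0.02248596] [0.45022879 0.09221239 0.04935066]
```

View pics/s1.png

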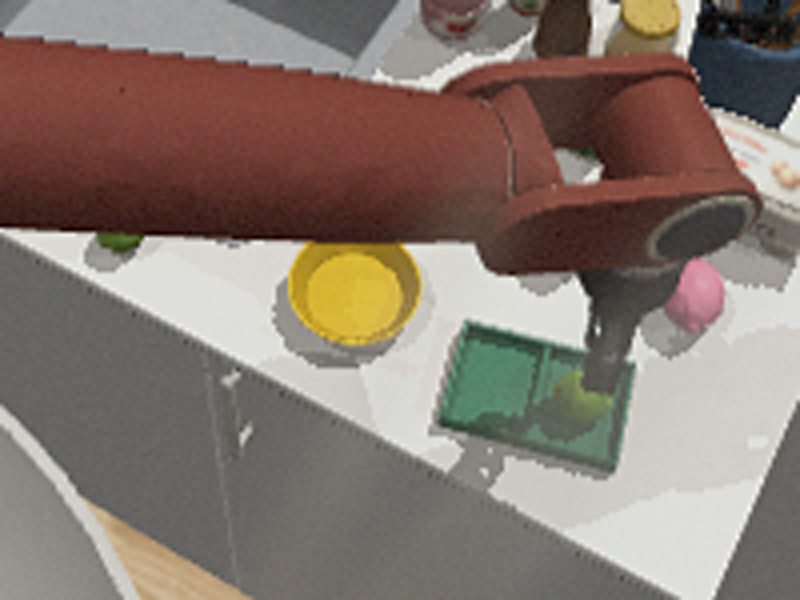

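The lime is in the far compartment of the dish (crop 585,400). Next is the second lime.

```bash
python3 -m handwheel '[[[-0.004,0.025,0,0,0,3],[-0.005,0.037,0,0,0,4.5],[-0.005,0.037,0,0,0,4.5],[-0.005,0.037,0,0,0,4.5],[-0.005,0.037,0,0,0,4.5],[-0.005,0.037,0,0,0,4.5],[-0.005,0.037,0,0,0,4.5],[-0.005,0.037,0,0,0,4.5],[-0.005,0.037,0,0,0,4.5],[-0.005,0.037,0,0,0,4.5],[-0.005,0.037,0,0,0,4.5],[-0.005,0.037,0,0,0,4.5],[0,0.037,0,0,0,4.5],[0,0,0,0,0,0],[0,0,0,0,0,0],[0,0,0,0,0,0]]]'
```

```text
time: 8.47
tool_pos: [0.425, 0.0946, 0.1143]
tool_rot: [-0.001, 0.157, 0.988, -0.001]
contact_force: [-0.3, -0.4, 0.3]
gripper_width: 0.799
grasp_force: 0.0
```

```bash
python3 -m handwheel '[[[0.001,-0.012,-0.01,0,0,0],[0.001,-0.0115,-0.01,0,0,0],[0,0,-0.02,0,0,0],[0,0,-0.025,0,0,0],[0,0,-0.025,0,0,0],[0,0,-0.016,0,0,0],[0,0,0,0,0,0],[0,0,0,0,0,0]]]'; python3 -m handwheel '[[[0,0,0,0,0,0],[0,0,0,0,0,0],[0,0,0,0,0,0],[0,0,0,0,0,0],[0,0,0,0,0,0],[0,0,0,0,0,0],[0,0,0,0,0,0],[0,0,0,0,0,0],[0,0,0,0,0,0]]]' 0; python3 -m handwheel '[[[0,0,0.02,0,0,0],[0,0,0.03,0,0,0],[0,0,0.03,0,0,0],[0,0,0.03,0,0,0],[0,0,0,0,0,0]]]'
```

```text
time: 9.13
tool_pos: [0.4268, 0.0701, 0.0086]
tool_rot: [-0.002, 0.159, 0.987, -0.0]
contact_force: [-0.9, 0.4, 0.3]
gripper_width: 0.804
grasp_force: 0.0
time: 9.88
tool_pos: [0.4298, 0.071, 0.012]
tool_rot: [0.002, 0.157, 0.988, -0.0]
contact_force: [-1.2, -2.7, 6.6]
gripper_width: 0.478
grasp_force: 60.5
time: 10.3
tool_pos: [0.4325, 0.0714, 0.1275]
tool_rot: [0.007, 0.157, 0.988, 0.001]
contact_force: [0.5, -0.6, -0.8]
gripper_width: 0.477
grasp_force: 61.1
```

Gripped at about the same relative height. To the near compartment, at (0.465,-0.302).

```bash
python3 -m handwheel '[[[0.003,-0.02,0,0,0,-3],[0.004,-0.03,0,0,0,-5],[0.004,-0.037,0,0,0,-5],[0.004,-0.037,0,0,0,-5],[0.004,-0.037,0,0,0,-5],[0.004,-0.037,0,0,0,-5],[0.004,-0.037,0,0,0,-5],[0.003,-0.037,0,0,0,-5],[0.002,-0.037,0,0,0,-5],[0.002,-0.037,0,0,0,-5],[0.002,-0.037,0,0,0,-5],[0,-0.02,0,0,0,-4],[0,0,0,0,0,0],[0,0,0,0,0,0]]]'
```

```text
time: 11.47
tool_pos: [0.4637, -0.3324, 0.1197]
tool_rot: [-0.0, 0.61, 0.793, 0.0]
contact_force: [-0.5, -0.0, 0.0]
gripper_width: 0.478
grasp_force: 61.1
```

```bash
python3 -m handwheel '[[[0.002,0.016,0,0,0,0],[0,0.016,0,0,0,0],[0,0,-0.025,0,0,0],[0,0,-0.03,0,0,0],[0,0,-0.025,0,0,0],[0,0,-0.016,0,0,0],[0,0,0,0,0,0],[0,0,0,0,0,0],[0,0,0,0,0,0]]]'; python3 -m handwheel '[[[0,0,0,0,0,0],[0,0,0,0,0,0],[0,0,0,0,0,0],[0,0,0,0,0,0]]]' 0.66;python3 -m handwheel '[[[0,0,0.015,0,0,0],[0,0,0.03,0,0,0],[0,0,0.03,0,0,0],[0,0,0.02,0,0,0],[0,0,0,0,0,0],[0,0,0,0,0,0]]]' 0.95
```

```text
time: 12.22
tool_pos: [0.4668, -0.2989, 0.0252]
tool_rot: [0.001, 0.609, 0.793, 0.0]
contact_force: [-0.1, 0.4, 0.3]
gripper_width: 0.48
grasp_force: 61.1
time: 12.55
tool_pos: [0.4664, -0.3001, 0.0248]
tool_rot: [0.001, 0.609, 0.793, -0.0]
contact_force: [-0.6, 0.1, -0.1]
gripper_width: 0.66
grasp_force: 0.0
time: 13.05
tool_pos: [0.4668, -0.3006, 0.1207]
tool_rot: [0.002, 0.609, 0.793, -0.0]
contact_force: [0.4, 0.1, -0.1]
gripper_width: 0.949
grasp_force: 0.0
```

```bash
python3 -m handwheel '[[[0.008,0.001,0,0,0,-5],[0.012,0.001,0,0,0,-7],[0.0125,0.001,0,0,0,-7],[0.0125,0.001,0,0,0,-7],[0.0125,0.001,0,0,0,-7],[0.0125,0.001,0,0,0,-7],[0.0125,0.001,0,0,0,-7],[0.0125,0.001,0,0,0,-7],[0.0125,0.001,0,0,0,-7],[0.0125,0.001,0,0,0,-7],[0.0125,0.001,0,0,0,-7],[0.0125,0,0,0,0,-7],[0.0125,0,0,0,0,-7],[0,0,0,0,0,0],[0,0,0,0,0,0],[0,0,0,0,0,0]]]'
```

```text
time: 14.38
tool_pos: [0.6222, -0.2883, 0.1172]
tool_rot: [-0.001, 0.99, 0.14, -0.001]
contact_force: [-0.2, 0.0, 0.6]
gripper_width: 0.946
grasp_force: 0.0
```

```bash
python3 -m handwheel '[[[0.003,-0.002,-0.02,0,0,0],[0,0,-0.03,0,0,0],[0,0,-0.03,0,0,0],[0,0,-0.025,0,0,0],[0,0,0,0,0,0],[0,0,0,0,0,0]]]'; python3 -m handwheel '[[[0,0,0,0,0,0],[0,0,0,0,0,0],[0,0,0,0,0,0],[0,0,0,0,0,0],[0,0,0,0,0,0],[0,0,0,0,0,0],[0,0,0,0,0,0],[0,0,0,0,0,0],[0,0,0,0,0,0]]]' 0; python3 -m handwheel '[[[0,0,0.02,0,0,0],[0,0,0.03,0,0,0],[0,0,0.03,0,0,0],[0,0,0.03,0,0,0],[0,0,0,0,0,0]]]'
```

```text
time: 14.88
tool_pos: [0.6243, -0.2898, 0.0117]
tool_rot: [-0.002, 0.99, 0.139, -0.002]
contact_force: [1.0, 0.3, 0.3]
gripper_width: 0.951
grasp_force: 0.0
time: 15.63
tool_pos: [0.6285, -0.292, 0.0178]
tool_rot: [0.002, 0.99, 0.139, 0.002]
contact_force: [-0.2, 0.5, 6.4]
gripper_width: 0.603
grasp_force: 63.1
time: 16.05
tool_pos: [0.6307, -0.2931, 0.1338]
tool_rot: [0.005, 0.99, 0.139, 0.006]
contact_force: [1.0, -0.4, -0.0]
gripper_width: 0.601
grasp_force: 63.2
```

```bash
python3 -m handwheel '[[[-0.01,0.01,0,0,0,0],[-0.02,0.02,0,0,0,0],[-0.025,0.0245,0,0,0,0],[-0.025,0.0245,0,0,0,0],[-0.025,0.0245,0,0,0,0],[-0.025,0.0245,0,0,0,0],[-0.018,0.016,0,0,0,0],[0,0,0,0,0,0],[0,0,0,0,0,0]]]'
```

```text
time: 16.8
tool_pos: [0.478, -0.1461, 0.124]
tool_rot: [0.0, 0.99, 0.139, 0.001]
contact_force: [0.1, 0.0, -0.2]
gripper_width: 0.603
grasp_force: 63.2
```

```bash
python3 -m handwheel '[[[0.007,-0.005,-0.02,0,0,0],[0,0,-0.03,0,0,0],[0,0,-0.025,0,0,0],[0,0,-0.014,0,0,0],[0,0,-0.006,0,0,0],[0,0,0,0,0,0],[0,0,0,0,0,0],[0,0,0,0,0,0]]]'; python3 -m handwheel '[[[0,0,0,0,0,0],[0,0,0,0,0,0],[0,0,0,0,0,0],[0,0,0,0,0,0]]]' 0.75;python3 -m handwheel '[[[0,0,0.015,0,0,0],[0,0,0.03,0,0,0],[0,0,0.03,0,0,0],[0,0,0.03,0,0,0],[-0.03,0.03,0.02,0,0,0],[-0.03,0.04,0.02,0,0,0],[-0.01,0.04,0,0,0,0],[0,0.04,0,0,0,0],[0,0.04,0,0,0,0],[0,0,0,0,0,0],[0,0,0,0,0,0]]]' 0.85
python3 - <<'E'
from h import *
p,d=grab_frame("top");P=cloud("top",d)
cv2.imwrite("pics/t2.png",cv2.resize(p[120:290,250:430],None,fx=4,fy=3.5,interpolation=cv2.INTER_CUBIC)[:600])
for t in["lemon","lime_1","yellow_bowl","green_dish","garlic","terracotta_bowl","timer","tin"]:
    for m in masks_of("top",t):
        if m["conf"]<.3: continue
        Q=P[m["region"]&(d>0)];(cx,cy),(w,h),a=cv2.minAreaRect((Q[:,:2]*1000).astype(np.float32))
        print(t,round(m["conf"],2),np.round(np.median(Q[:,:2],0),3),round(np.percentile(Q[:,2],98),3),[round(i) for i in(cx,cy,w,h,a)])
E
```

```text
time: 17.47
tool_pos: [0.487, -0.1526, 0.0305]
tool_rot: [0.001, 0.99, 0.138, 0.001]
contact_force: [0.5, 0.9, -0.4]
gripper_width: 0.6
grasp_force: 63.2
time: 17.8
tool_pos: [0.4859, -0.1519, 0.0296]
tool_rot: [0.0, 0.99, 0.138, 0.001]
contact_force: [-0.3, -0.2, 0.3]
gripper_width: 0.748
grasp_force: 0.0
time: 18.72
tool_pos: [0.4254, 0.0277, 0.1674]
tool_rot: [0.0, 0.99, 0.141, 0.0]
contact_force: [-0.3, -0.6, -0.2]
gripper_width: 0.847
grasp_force: 0.0
lemon 0.92 [ 0.627 -0.411] 0.056 [633, -416, 55, 73, 71]
lemon 0.89 [ 0.483 -0.151] 0.061 [483, -154, 65, 61, 65]
lime_1 0.6 [ 0.467 -0.295] 0.051 [467, -297, 42, 43, 57]
lime_1 0.45 [ 0.484 -0.368] 0.051 [485, -370, 39, 41, 58]
yellow_bowl 0.8 [ 0.483 -0.147] 0.033 [485, -150, 121, 127, 58]
yellow_bowl 0.69 [ 0.484 -0.368] 0.051 [486, -371, 41, 43, 64]
green_dish 0.66 [ 0.476 -0.339] 0.024 [477, -341, 101, 164, 14]
garlic 0.62 [0.431 0.387] 0.049 [431, 389, 40, 41, 26]
garlic 0.42 [ 0.653 -0.152] 0.029 [653, -152, 126, 128, 28]
terracotta_bowl 0.97 [ 0.653 -0.152] 0.029 [650, -149, 117, 121, 63]
terracotta_bowl 0.52 [ 0.484 -0.368] 0.051 [486, -371, 39, 40, 53]
timer 0.65 [0.438 0.28 ] 0.055 [439, 285, 69, 62, 31]
tin 0.78 [ 0.754 -0.261] 0.073 [768, -271, 60, 82, 45]
tin 0.72 [ 0.48  -0.146] 0.03 [483, -150, 118, 121, 1]
```

View pics/t2.png

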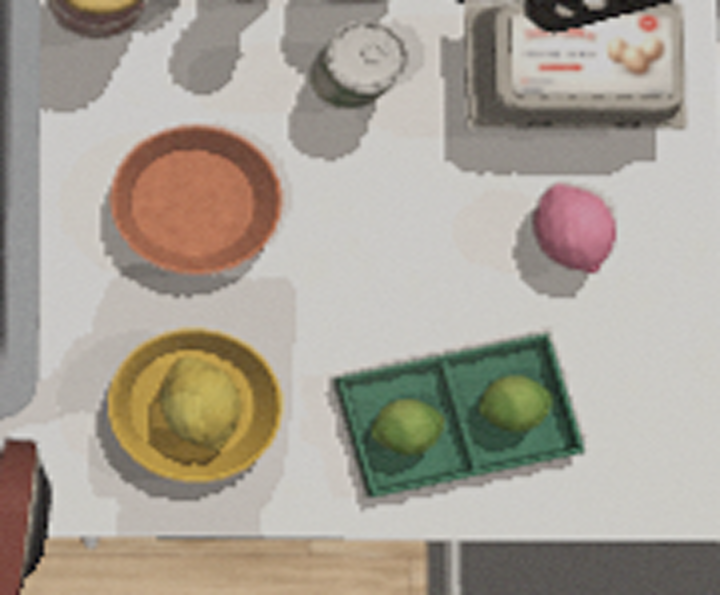

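Lemon is in the yellow bowl (crop 200,400), with one lime in each compartment (407,425 and 515,402). The garlic is next.

```bash
python3 -m handwheel '[[[0.001,0.02,0,0,0,2],[0.001,0.035,0,0,0,3],[0.001,0.035,0,0,0,3],[0.001,0.035,0,0,0,3],[0.001,0.035,0,0,0,3],[0.001,0.035,0,0,0,3],[0.001,0.035,0,0,0,3],[0,0.035,0,0,0,3],[0,0.035,0,0,0,3],[0,0.035,0,0,0,3],[0,0.026,0,0,0,0],[0,0,0,0,0,0],[0,0,0,0,0,0],[0,0,0,0,0,0]]]' 0.76
```

```text
time: 20.33
tool_pos: [0.4327, 0.3863, 0.1666]
tool_rot: [0.0, 0.924, 0.382, -0.0]
contact_force: [-0.8, 0.1, 0.8]
gripper_width: 0.758
grasp_force: 0.0
```

```bash
python3 -m handwheel '[[[0,0.003,-0.02,0,0,0],[0,0,-0.03,0,0,0],[0,0,-0.03,0,0,0],[0,0,-0.03,0,0,0],[0,0,-0.03,0,0,0],[0,0,-0.017,0,0,0],[0,0,-0.006,0,0,0],[0,0,0,0,0,0],[0,0,0,0,0,0]]]'; python3 -m handwheel '[[[0,0,0,0,0,0],[0,0,0,0,0,0],[0,0,0,0,0,0],[0,0,0,0,0,0],[0,0,0,0,0,0],[0,0,0,0,0,0],[0,0,0,0,0,0],[0,0,0,0,0,0],[0,0,0,0,0,0]]]' 0; python3 -m handwheel '[[[0,0,0.02,0,0,0],[0,0,0.03,0,0,0],[0,0,0.03,0,0,0],[0,0,0.03,0,0,0],[0,0,0.03,0,0,0],[0,0,0,0,0,0],[0,0,0,0,0,0]]]'
```

```text
time: 21.08
tool_pos: [0.4334, 0.3896, 0.005]
tool_rot: [-0.0, 0.924, 0.381, 0.001]
contact_force: [-0.4, -0.8, 1.4]
gripper_width: 0.757
grasp_force: 0.0
time: 21.83
tool_pos: [0.4346, 0.391, 0.007]
tool_rot: [-0.0, 0.924, 0.382, 0.002]
contact_force: [0.1, -1.7, 6.8]
gripper_width: 0.522
grasp_force: 61.5
time: 22.42
tool_pos: [0.4341, 0.3912, 0.1477]
tool_rot: [-0.001, 0.924, 0.382, 0.003]
contact_force: [-0.7, -0.0, 0.5]
gripper_width: 0.524
grasp_force: 61.3
```

```bash
python3 -m handwheel '[[[0,-0.02,0,0,0,0],[0,-0.03,0,0,0,0],[0,-0.038,0,0,0,0],[0,-0.038,0,0,0,0],[0,-0.038,0,0,0,0],[0,-0.038,0,0,0,0],[0,-0.038,0,0,0,0],[0,-0.038,0,0,0,0],[0,-0.038,0,0,0,0],[0,-0.038,0,0,0,0],[0.02,-0.035,0,0,0,0],[0.028,-0.028,0,0,0,0],[0.028,-0.028,0,0,0,0],[0.028,-0.028,0,0,0,0],[0.028,-0.028,0,0,0,0],[0.028,-0.028,0,0,0,0],[0.028,-0.01,0,0,0,0],[0.028,0,0,0,0,0],[0,0,0,0,0,0],[0,0,0,0,0,0]]]'
```

```text
time: 24.08
tool_pos: [0.6481, -0.1489, 0.1415]
tool_rot: [-0.001, 0.924, 0.382, -0.001]
contact_force: [-0.4, -0.4, -0.3]
gripper_width: 0.518
grasp_force: 61.3
```

```bash
python3 -m handwheel '[[[0.004,-0.001,-0.02,0,0,0],[0,0,-0.03,0,0,0],[0,0,-0.03,0,0,0],[0,0,-0.025,0,0,0],[0,0,-0.015,0,0,0],[0,0,-0.006,0,0,0],[0,0,0,0,0,0],[0,0,0,0,0,0],[0,0,0,0,0,0]]]'; python3 -m handwheel '[[[0,0,0,0,0,0],[0,0,0,0,0,0],[0,0,0,0,0,0],[0,0,0,0,0,0],[0,0,0,0,0,0]]]' 0.68;python3 -m handwheel '[[[0,0,0.01,0,0,0],[0,0,0.02,0,0,0],[0,0,0.03,0,0,0],[0,0,0.03,0,0,0],[0,0,0.04,0,0,0],[-0.03,0.02,0.03,0,0,0],[-0.04,0.03,0,0,0,0],[-0.04,0.03,0,0,0,0],[-0.04,0.03,0,0,0,0],[-0.04,0.03,0,0,0,0],[0,0.03,0,0,0,0],[0,0,0,0,0,0],[0,0,0,0,0,0],[0,0,0,0,0,0]]]'
python3 - <<'E'
from h import *
p,d=grab_frame("top");P=cloud("top",d)
cv2.imwrite("pics/t3.png",cv2.resize(p[120:290,250:430],None,fx=4,fy=3.5,interpolation=cv2.INTER_CUBIC)[:600])
m=(np.hypot(P[...,0]-.651,P[...,1]+.151)<.045)&(P[...,2]>.02);Q=P[m];print(np.median(Q,0),Q.min(0),Q.max(0))
E
```

```text
time: 24.83
tool_pos: [0.654, -0.1505, 0.0205]
tool_rot: [0.001, 0.924, 0.382, 0.001]
contact_force: [1.1, -0.1, 0.0]
gripper_width: 0.523
grasp_force: 61.3
time: 25.25
tool_pos: [0.6527, -0.1501, 0.0183]
tool_rot: [0.0, 0.924, 0.382, 0.0]
contact_force: [-0.4, 0.5, 0.2]
gripper_width: 0.681
grasp_force: 0.0
time: 26.42
tool_pos: [0.4932, -0.0027, 0.1756]
tool_rot: [0.001, 0.924, 0.382, 0.001]
contact_force: [0.1, -0.0, 0.4]
gripper_width: 0.68
grasp_force: 0.0
[ 0.65084769 -0.14910927  0.03721319] [ 0.62946118 -0.17467941  0.02151345] [ 0.67473403 -0.1265578   0.05582627]
```

View pics/t3.png

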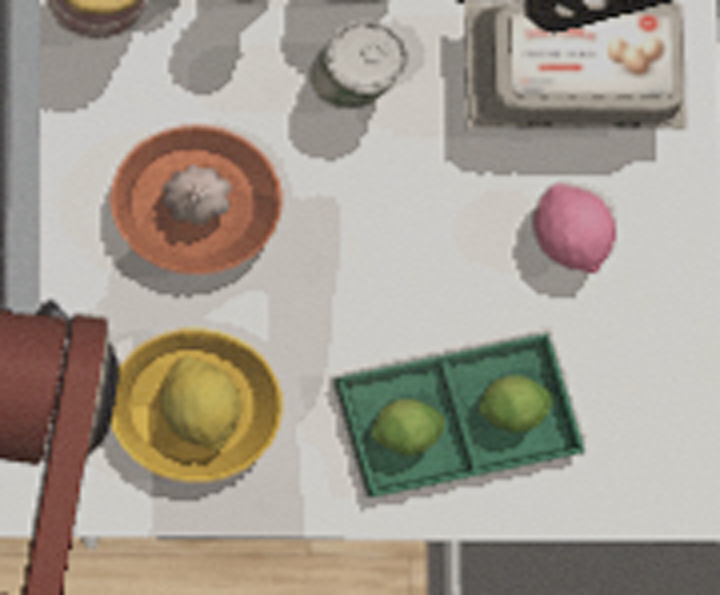

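The garlic stands in the terracotta bowl (crop 195,195), and the lemon and limes are unchanged. I'm handing in.

```bash
python3 -c "from plant import job_done;print(job_done())"
```

```text
the job is handed in; nothing more can be done
None
```

The job is handed in: the last top view shows the lemon in the yellow bowl, one lime in each compartment of the green dish, and the garlic, moved last, in the terracotta bowl; the hand-in call returned no verdict.

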